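Unload the wafer-boat mould

TASK

Unload the wafer-boat mould: slide the clamp along its T-track and out at the open end, put it down on the black rubber mat, then lift the mould's lid right back until it rests open on its stop. Take every wafer boat out of its cavity and set it down in the steel tray, each flat on the tray floor, right way up and none on top of another, then shut the lid again. Leave the clamp on the mat, and do not disturb the bottle, the bowl and the jar.

Things in the scene. Friction and masses are not known exactly. Their poses are not given: they have to be found in the camera images.
- mould: Lower half of a cast-aluminium baking mould: fixed block 120 (x) by 320 (y) by 50 mm high, under the lid. Origin: centre of its underside; front faces -x (the robot). In its top four open cavities 88 (x) by 50 (y) mm, 16 mm deep, at x = 0 and y = -114, -38, +38, +114 mm. A steel T-track runs along the right part of its front, parallel to y
- track_end (a point): Middle of the T-track's open (-y) end, on top of its lips; in the mould's frame x = -87, y = -200, z = 36 mm. The track runs from there to its shut end at y = -30 mm. Outer width 54 mm; lips 6 mm thick with a 16 mm slot between; channel below them 44 mm wide, 10 mm high, floor at z = 20 mm
- clamp: Lid clamp, 112 mm tall, 0.25 kg, loose but captive in the T-track, its hook over the lid's front edge so that the lid cannot rise. Origin: centre of its underside; z up, x along the hook; axes as the mould's at the start. Steel foot 40 (x) by 44 (y) by 7 mm, 2 mm side play and 3 mm under the lips; it comes free when its whole foot is past the open end. May stand or lie on the mat
- clamp_grip (a point): Grip point of the clamp, 95 mm above its origin: the upper part of its black upright block, 26 (x) by 34 (y) mm, which reaches from 20 to 112 mm above the origin. The hook, 28 mm wide (y), leaves the block 68 to 77 mm up and reaches 41 mm to +x. Below the block a neck 12 by 30 mm runs down to the foot
- mat: Black rubber mat, 150 by 150 by 3 mm, flat on the table to the right of the mould, fixed. Origin: centre of its underside. The clamp's place
- lid (a joint): Angle of the lid, the mould's upper half (hollow aluminium cover 120 by 320 by 35 mm, 0.6 kg, top 85 mm above the table when shut): 0 shut, 1.9 rad fully open, leaning back on its stop. It turns about the hinge line along the mould's rear (+x) edge. Beyond about 1.3 rad it stays or falls open by its weight, below it falls shut; little friction
- lid_bar (a point): Centre of the lid's handle, a round wooden bar 12 mm thick, 90 mm long, parallel to the hinge line, on two struts 40 mm before the lid's front edge, left of its middle. Shut, it lies at x = -100, y = +70, z = 70 mm in the mould's frame. It moves on an arc of 165 mm radius about the hinge line and can be pinched from above at every lid angle
- hinge (a point): Point of the hinge line level with the handle's centre (x = +64, y = +70, z = 52 mm in the mould's frame)
- tray: Shallow stainless-steel tray, 260 (x) by 200 (y) mm outside, 14 mm high, walls and floor 3 mm thick, to the left of the mould, fixed. Origin: centre of its underside. Room for four boats, two by two
- boat1: Crisp tan wafer boat (rigid, 50 g), an open-topped trough about 84 (x, over its raked ends, at the top) by 46 (y) by 38 mm high, walls and floor 5 mm; long sides upright, ends raked outwards. Origin: centre of its underside, z up. At the start right way up in the cavity at y = -114 mm, standing 22 mm proud of the mould's top face; may be absent
- boat2: Crisp tan wafer boat (rigid, 50 g), an open-topped trough about 84 (x, over its raked ends, at the top) by 46 (y) by 38 mm high, walls and floor 5 mm; long sides upright, ends raked outwards. Origin: centre of its underside, z up. At the start right way up in the cavity at y = -38 mm, standing 22 mm proud of the mould's top face; may be absent
- boat3: Crisp tan wafer boat (rigid, 50 g), an open-topped trough about 84 (x, over its raked ends, at the top) by 46 (y) by 38 mm high, walls and floor 5 mm; long sides upright, ends raked outwards. Origin: centre of its underside, z up. At the start right way up in the cavity at y = +38 mm, standing 22 mm proud of the mould's top face; may be absent
- boat4: Crisp tan wafer boat (rigid, 50 g), an open-topped trough about 84 (x, over its raked ends, at the top) by 46 (y) by 38 mm high, walls and floor 5 mm; long sides upright, ends raked outwards. Origin: centre of its underside, z up. At the start right way up in the cavity at y = +114 mm, standing 22 mm proud of the mould's top face; may be absent
- sauce_bottle: Bystander: bottle 60 mm thick, 170 mm tall, beyond the tray; leave it alone. Origin: centre of its underside
- bowl: Bystander: white bowl 100 mm wide, 50 mm high, beyond the mould; leave it alone. Origin: centre of its underside
- spice_jar: Bystander: jar 70 mm thick, 100 mm tall, beyond the mat; leave it alone. Origin: centre of its underside
Not all that is in view belongs to the job. What is shaped like the clamp but blue or purple is not meant. Several things have the shape of the mat; the one meant has the colours described above.

How it is judged:
By the outcome, as a careful person would: the job done as asked, in the order asked, and still so for the second after the job is handed in, with the robot touching nothing.
Of boat1, boat2, boat3, boat4 only 3 to 4 are there at a start; the rules pass over those that are not, and their reading is None.
At some moment in a run one of clamp, boat1, boat2, boat3, boat4 may be knocked a few centimetres aside while the robot is not near it.
Once in a run the grip may slacken for a moment while it holds something.
It also fails if it takes over 192 s, if anything falls off the work surface, if the arm or the gripper's body presses on something with over 40 N, if the wrist force passes 120 N, or if a joint passes its speed limit or range.

ROBOT

A 6-joint arm with a two-finger parallel gripper is mounted at the origin on the work surface. World frame = base frame: x ahead of the robot, y to its left, z up, the work surface at z = 0. Lengths are in m, angles in rad, forces in N, time in s.
With the tool pointing down it reaches from about 0.35 to 0.975 m from the base axis. Payload 4.9 kg.
Tool frame: the origin (TCP) lies at the very end of the fingers, on their centre line; the grasp point (between the pads) lies 19 mm behind it (ctrl.grip_point_offset is the distance from the TCP to the grasp point, in m); z points along the fingers, y is the line along which they close (so a half turn about z gives the same grasp; the last joint's range is limited). The gripper opens to 85 mm and grips with 20 to 120 N. Pads are 22 mm wide; open, the fingers measure 114 mm over their backs; the gripper's body (76 mm by 85 mm) begins 54 mm behind the grasp point. The pads swing forward as they close: fully open they stand 13 mm farther back than shut.
Start: joints at [1.145, 0.053, 1.613, -0, 1.476, -0.119], TCP at [0.189, 0.596, 0.231] pointing down, gripper open.
Joint ranges: [-3.01, 3.01], [-1.01, 2.22], [0.06, 2.58], [-1.02, 4.17], [0.09, 2.62], [-3.14, 3.14]. Speed limits (rad/s): [2.57, 2.57, 3.14, 3.14, 3.14, 3.14].

INTERFACE

Orientations are given as a rotation vector (axis times angle).
In Python, from station import ctrl gives the robot as it stands.
- The arm moves only by the tool send_rows, never from a script. Its argument "rows" is a list of rows, each a list of 3 entries, a list of its own where there are three numbers: the finger opening in cm, from 0 to 8.54, then the shift along the tool's x, y, z in cm, then the turn about the tool's z in degrees. A call has 1 to 10 rows; each row shifts and turns the commanded pose from where the row before left it, along the tool's axes as they then stand; what a row does not reach is not made up. A row lasts 1/8 s, in which the tool goes at most 62.5 mm and 10.7 degrees, less where a joint would pass 70% of its speed; a pose out of reach is approached as far as the arm can. A call with a gripper value outside its range is refused whole. The fingers move at their own pace and stop on an object; "newtons" is the grip in N (left out, the last holds). Time passes only in rows, so rows that do not move let the fingers close. It gives the time, the measured TCP pose, the force, the opening and the grip force at its end, in the units of the state.
- ctrl.get_obs(): the state, without advancing time (a new reading comes with each control period).
- ctrl.get_image(name): name is "scene" or "top" or "wrist"; returns a dict with "frame" (400x640x3 uint8, red, green, blue), "range_z" (400x640 float32, m along the optical axis (not along the pixel's ray), 0 where there is no reading), "fx", "fy", "cx", "cy" (pixels), "cam_to_world" (4x4, takes a point from camera to world coordinates). Camera axes: x right, y down, z forward; pixel columns grow to the right and rows downward; lengths in m; the calibration is good to about 2 mm. A picture is of the moment at which its call begins.
- ctrl.finish_job(): hands the job in; it is judged then, once.
The state is a dict: "t": time; "q": joint angles; "dq": joint speeds; "effort": joint torques, N m; "tool_pos": TCP position; "tool_rot": TCP orientation; "contact_force": force on the tool from outside, world axes, zero at the start; "wrist_torque": the same for the moment, N m; "opening": finger opening in m; "grip_force": force on a finger pad.
Only numpy, scipy, OpenCV 4.12 (cv2) and the standard library are available. Lean on these libraries where they do the work, as an engineer would, in place of code of your own. Each camera call takes 0.05 s, during which the arm holds its last target. There are 200 camera calls.

## Working session

There is one attempt and no reset: what is moved stays moved. The work goes in short steps, Python scripts to look and compute and a tool call to move; the robot and the scene stay as the last step left them, time stands still between calls to the robot, and variables do not carry over. Pictures are saved under pics/ and viewed, at most 14 in all, crops included, and the job is handed in when it is done.

Besides the shell and the picture viewer there is one more tool, called by a JSON object that holds its "api" and its "payload", one argument or row to a line. send_rows: Moves the arm, as the interface text tells. Its arguments: {"type":"object","properties":{"rows":{"type":"array","items":{"type":"array"}},"newtons":{"type":"number"}},"required":["rows"]}

```bash
ls; mkdir -p pics; cat > h.py <<'E'
import numpy as np, cv2
from scipy.spatial.transform import Rotation as R
from station import ctrl
def shot(n,save=None):
    im=ctrl.get_image(n)
    if save: cv2.imwrite('pics/'+save,im['frame'][:,:,::-1])
    return im
def cloud(im):
    z=im['range_z'];v,u=np.mgrid[:z.shape[0],:z.shape[1]]
    P=np.stack([(u-im['cx'])/im['fx']*z,(v-im['cy'])/im['fy']*z,z],-1)
    T=np.array(im['cam_to_world']);W=P@T[:3,:3].T+T[:3,3];W[z==0]=np.nan
    return W
def st():
    o=ctrl.get_obs();r=R.from_rotvec(o['tool_rot'])
    print('t',round(o['t'],2),'tcp',np.round(o['tool_pos'],4),'F',np.round(o['contact_force'],1),'op',round(o['opening'],4),'g',o['grip_force'])
    print(np.round(r.as_matrix(),3).tolist())
    return np.array(o['tool_pos']),r
def to_tool(d):
    """world shift m -> tool cm"""
    r=R.from_rotvec(ctrl.get_obs()['tool_rot']);return np.round(r.inv().apply(d)*100,2)
E
python3 - <<'E'
from h import *
st()
a=shot('top','top0.png');shot('scene','scene0.png')
print(np.array(a['cam_to_world']).round(3).tolist(),a['fx'])
E
```

```text
pics
t 0.0 tcp [0.1885 0.5952 0.2301] F [ 0.   0.9 -0.2] op 0.0856 g 0.0
[[-0.953, 0.302, -0.001], [0.302, 0.953, -0.002], [0.0, -0.002, -1.0]]
[[-0.028, -0.998, 0.06, 0.449], [-1.0, 0.029, 0.011, -0.074], [-0.013, -0.06, -0.998, 1.578], [0.0, 0.0, 0.0, 1.0]] 502.16810270172596
```

View pics/top0.png

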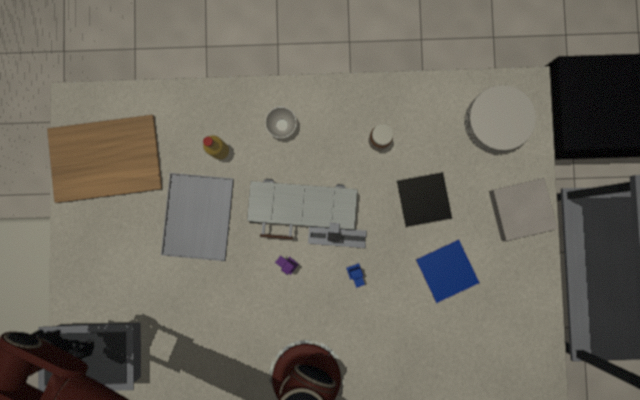

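View pics/scene0.png

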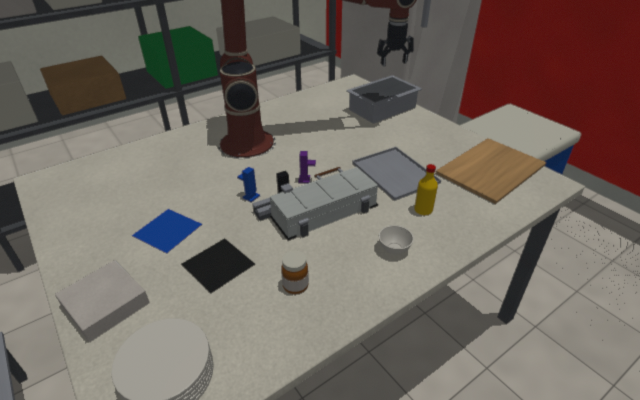

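Top view: the clamp is the black block at (334,232). The lookalikes are blue at (356,273) and purple at (287,264). The mat is black at (424,199); the others of that shape are blue at (448,270) and a grey slab at (522,208). The tray is at (198,217), the mould at (303,206) and the handle at (278,231).

```bash
python3 - <<'E'
from h import *
a=shot('top');W=cloud(a)
def box(m,name):
    p=W[m][:,:2].astype(np.float32);c,s,an=cv2.minAreaRect(p);print(name,np.round(c,4),np.round(s,3),round(an,2),m.sum(),np.nanmedian(W[m][:,2]).round(4));return c
v,u=np.mgrid[:400,:640]
def roi(u0,u1,v0,v1): return (u>=u0)&(u<=u1)&(v>=v0)&(v<=v1)&~np.isnan(W[...,0])
z=W[...,2];g=a['frame'].max(2)
m=roi(240,365,170,240)&(z>.078)&(z<.092);m=cv2.morphologyEx(m.astype(np.uint8),cv2.MORPH_OPEN,np.ones((9,9)))>0;box(m,'lid')
box(roi(390,460,165,235)&(g<45),'mat')
box(roi(320,350,222,245)&(z>.105),'clamptop')
box(roi(150,245,165,268)&(z>.008)&(z<.02),'tray')
box(roi(305,372,228,252)&(z>.028)&(z<.045),'track')
box(roi(255,300,218,242)&(z>.06)&(z<.08)&(a['frame'][...,0]>a['frame'][...,2]+15),'bar')
f=cv2.resize(a['frame'][160:290,150:470],None,fx=2.4,fy=2.4,interpolation=cv2.INTER_CUBIC)
cv2.imwrite('pics/crop.png',f[:,:,::-1])
E
```

```text
lid [ 0.5176 -0.0152] [0.28  0.094] 82.25 752 0.0853
mat [ 0.5411 -0.3842] [0.142 0.143] 8.51 2028 0.003
clamptop [ 0.4334 -0.0939] [0.035 0.026] 88.53 104 0.132
tray [0.5074 0.3282] [0.3   0.323] 88.44 999 0.0113
track [ 0.4308 -0.1061] [0.176 0.054] 84.11 607 0.0359
bar [0.4378 0.0759] [0.096 0.011] 84.1 98 0.0747
```

View pics/crop.png

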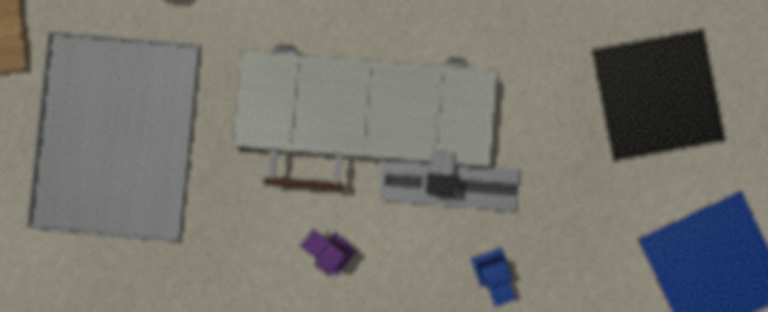

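{"api": "send_rows", "payload": {
  "rows": [
    [8.5,[0,0,0],-9],
    [8.5,[0,0,0],-2.7],
    [8.5,[-3.6,-3.4,0],0],
    [8.5,[-3.6,-3.4,0],0],
    [8.5,[-3.6,-3.4,0],0],
    [8.5,[-3.6,-3.4,0],0],
    [8.5,[-3.6,-3.4,0],0],
    [8.5,[-3.6,-3.4,0],0],
    [8.5,[-3.6,-3.4,0],0],
    [8.5,[-3.6,-3.4,0],0]
  ],
  "newtons": 60
}}

```text
t: 1.4
tool_pos: [0.4481, 0.2943, 0.2311]
tool_rot: [-0.161, -3.137, -0.0]
contact_force: [0.5, -0.1, 0.3]
opening: 0.0848
grip_force: 0.0
```

{"api": "send_rows", "payload": {
  "rows": [
    [8.5,[-0.28,-4.3,0],0],
    [8.5,[-0.28,-4.3,0],0],
    [8.5,[-0.28,-4.3,0],0],
    [8.5,[-0.28,-4.3,0],0],
    [8.5,[-0.28,-4.3,0],0],
    [8.5,[-0.28,-4.3,0],0],
    [8.5,[-0.28,-4.3,0],0],
    [8.5,[-0.28,-4.3,0],0],
    [8.5,[-0.28,-4.3,0],0],
    [8.5,[0,0,0],0]
  ]
}}

```text
t: 2.65
tool_pos: [0.4324, -0.0938, 0.231]
tool_rot: [-0.168, -3.136, 0.0]
contact_force: [-0.4, 0.4, 0.2]
opening: 0.085
grip_force: 0.0
```

```bash
python3 - <<'E'
from h import *
st()
a=shot('wrist','w1.png');W=cloud(a)
z=W[...,2];x=W[...,0];y=W[...,1]
m=(z>.12)&(z<.14)&(abs(x-.4334)<.04)&(abs(y+.094)<.05)
c,s,an=cv2.minAreaRect(W[m][:,:2].astype(np.float32));print(c,s,an,m.sum(),np.median(z[m]))
m=(z>.03)&(z<.042)&(abs(x-.43)<.05)&(abs(y+.106)<.12)
c,s,an=cv2.minAreaRect(W[m][:,:2].astype(np.float32));print(c,s,an,m.sum(),np.median(z[m]))
E
```

```text
t 2.65 tcp [ 0.4324 -0.0938  0.231 ] F [-0.4  0.4  0.2] op 0.085 g 0.0
[[-0.994, 0.107, -0.001], [0.107, 0.994, -0.0], [0.001, -0.0, -1.0]]
(0.4329250156879425, -0.09559276700019836) (0.0331307016313076, 0.025075647979974747) 83.39436340332031 1121 0.13130521266966286
(0.43458059430122375, -0.08932327479124069) (0.21337096393108368, 0.05470652133226395) 83.89734649658203 4282 0.03554887993672867
```

View pics/w1.png

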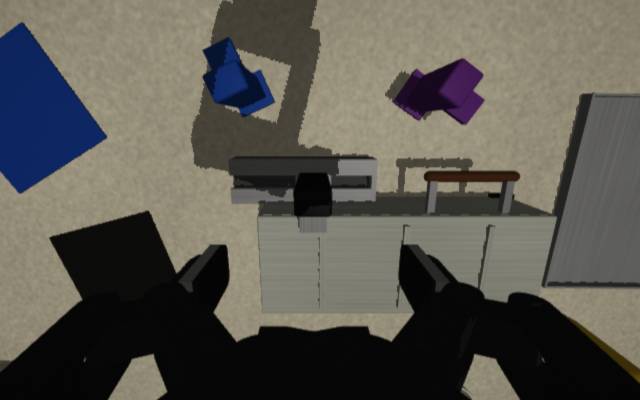

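Wrist view: the black clamp sits at (313,190), hook over the lid, centred between the fingers. I'll descend and grip.

{"api": "send_rows", "payload": {
  "rows": [
    [8.5,[0,-0.15,2.5],0],
    [8.5,[0,0,3],0],
    [8.5,[0,0,3],0],
    [8.5,[0,0,2.5],0],
    [8.5,[0,0,1.5],0],
    [8.5,[0,0,1],0],
    [3,[0,0,0],0],
    [2.5,[0,0,0],0],
    [2.5,[0,0,0],0],
    [2.5,[0,0,0],0]
  ],
  "newtons": 60
}}

```text
t: 3.95
tool_pos: [0.4335, -0.0939, 0.0975]
tool_rot: [0.161, 3.135, -0.002]
contact_force: [0.4, -0.8, 3.5]
opening: 0.0335
grip_force: 60.4
```

{"api": "send_rows", "payload": {
  "rows": [
    [2.5,[0,0,0],0],
    [2.5,[0,0,0],0],
    [2.5,[0,-0.5,0],0],
    [2.5,[0,-1,0],0],
    [2.5,[0,-1,0],0]
  ]
}}

```text
t: 4.58
tool_pos: [0.4311, -0.1164, 0.0973]
tool_rot: [0.162, 3.135, 0.009]
contact_force: [0.5, 7.0, 6.8]
opening: 0.033
grip_force: 61.5
```

{"api": "send_rows", "payload": {
  "rows": [
    [2.5,[0,-1.2,-0.1],0],
    [2.5,[0,-1.2,0],0],
    [2.5,[0,-1.2,0],0],
    [2.5,[0,-1.2,0],0],
    [2.5,[0,-1.2,0],0],
    [2.5,[0,0,0],0]
  ]
}}

```text
t: 5.32
tool_pos: [0.4238, -0.1797, 0.0975]
tool_rot: [-0.163, -3.137, 0.005]
contact_force: [-0.1, -0.6, 3.9]
opening: 0.0336
grip_force: 60.9
```

{"api": "send_rows", "payload": {
  "rows": [
    [2.5,[0,-1.2,0],0],
    [2.5,[0,-1.2,0],0],
    [2.5,[0,-1.2,0],0],
    [2.5,[0,-1.2,0],0],
    [2.5,[0,-0.9,0],0],
    [2.5,[0,0,0],0]
  ]
}}

```text
t: 6.08
tool_pos: [0.4174, -0.235, 0.0964]
tool_rot: [-0.162, -3.136, -0.0]
contact_force: [0.4, -0.5, -3.5]
opening: 0.0333
grip_force: 60.3
```

```bash
python3 - <<'E'
from h import *
p,r=st()
a=shot('wrist','w2.png');shot('scene','s2.png')
b=shot('top');W=cloud(b);z=W[...,2]
m=(z>.03)&(z<.042)&(abs(W[...,0]-.43)<.05)&(abs(W[...,1]+.106)<.12)
print(W[m][:,1].min())
E
cd pics; python3 -c "
import cv2;a=cv2.imread('w2.png');b=cv2.imread('s2.png')[120:260,180:400];b=cv2.resize(b,(628,400));cv2.imwrite('m.png',cv2.resize(cv2.hconcat([a,b]),(800,252)))"
```

```text
t 6.08 tcp [ 0.4174 -0.235   0.0964] F [ 0.4 -0.5 -3.5] op 0.0333 g 60.33858776092529
[[-0.995, 0.103, -0.002], [0.103, 0.995, 0.0], [0.002, 0.0, -1.0]]
-0.1934167645826973
```

View pics/m.png

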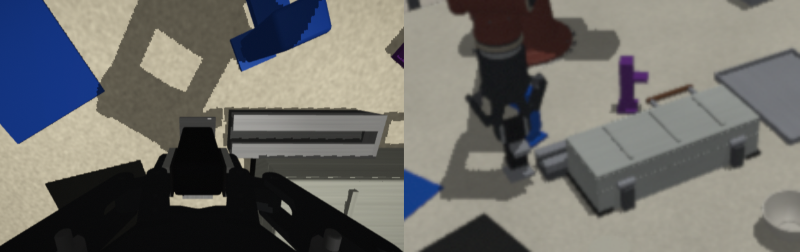

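Foot is clear of the track end (wrist-view left; force now shows the clamp's weight). Carrying it to the mat.

{"api": "send_rows", "payload": {
  "rows": [
    [2.5,[0,0,-1.5],0],
    [2.5,[0,0,-2.5],0],
    [2.5,[-1.5,-1.5,0],0],
    [2.5,[-2.6,-2.5,0],0],
    [2.5,[-2.6,-2.5,0],0],
    [2.5,[-2.6,-2.5,0],0],
    [2.5,[-2.6,-2.5,0],0],
    [2.5,[-1.5,-1.5,0],0],
    [2.5,[-0.5,-0.5,0],0],
    [2.5,[0,0,1.5],0]
  ]
}}

```text
t: 7.48
tool_pos: [0.5436, -0.3838, 0.1241]
tool_rot: [0.161, 3.135, -0.004]
contact_force: [-0.9, -1.1, -2.5]
opening: 0.0336
grip_force: 60.4
```

{"api": "send_rows", "payload": {
  "rows": [
    [2.5,[0,0,1.5],0],
    [2.5,[0,0,1.2],0],
    [2.5,[0,0,0.8],0],
    [2.5,[0,0,0.3],0],
    [2.5,[0,0,0.1],0],
    [2.5,[0,0,0.1],0],
    [2.5,[0,0,0],0]
  ]
}}

```text
t: 8.35
tool_pos: [0.5428, -0.3833, 0.0828]
tool_rot: [0.161, 3.137, -0.001]
contact_force: [-0.2, -0.2, -3.0]
opening: 0.033
grip_force: 64.0
```

{"api": "send_rows", "payload": {
  "rows": [
    [2.5,[0,0,0.1],0],
    [2.5,[0,0,0.1],0],
    [2.5,[0,0,0.1],0],
    [2.5,[0,0,0],0]
  ]
}}

```text
t: 8.85
tool_pos: [0.5428, -0.3833, 0.0805]
tool_rot: [0.161, 3.137, -0.0]
contact_force: [-3.0, 1.3, 4.9]
opening: 0.0332
grip_force: 65.2
```

{"api": "send_rows", "payload": {
  "rows": [
    [4,[0,0,0],0],
    [6,[0,0,0],0],
    [6,[0,0,0],0],
    [6,[0,0,-1],0],
    [6,[0,0,-3],0],
    [6,[0,0,-4],0],
    [6,[0,0,-4],0],
    [6,[0,0,-4],0],
    [6,[0,0,0],0]
  ]
}}

```text
t: 9.98
tool_pos: [0.5444, -0.3847, 0.2457]
tool_rot: [0.161, 3.13, -0.01]
contact_force: [0.5, 0.5, -0.4]
opening: 0.0602
grip_force: 0.0
```

```bash
python3 - <<'E'
from h import *
p,r=st();print(np.round(ctrl.get_obs()['q'],3))
a=shot('wrist');W=cloud(a);z=W[...,2]
m=(z>.02)&(abs(W[...,0]-.541)<.08)&(abs(W[...,1]+.384)<.08)&(z<.13)
print(np.nanpercentile(W[m],[1,50,99],axis=0).round(3))
b=shot('top');W=cloud(b);f=b['frame'];v,u=np.mgrid[:400,:640]
for n,(u0,u1,v0,v1) in dict(bottle=(195,235,130,165),bowl=(262,302,105,142),jar=(368,396,120,155)).items():
    m=(u>=u0)&(u<=u1)&(v>=v0)&(v<=v1)&(W[...,2]>.02);print(n,np.nanpercentile(W[m],[2,50,98],axis=0).round(3).tolist())
m=(u>150)&(u<245)&(v>165)&(v<268)&(W[...,2]<.03)&(W[...,2]>-.01);q=W[m]
tm=(cv2.absdiff(f.astype(np.float32)[...,0],f.astype(np.float32)[...,2])<9)&(u>155)&(u<240)&(v>168)&(v<265)
tm=cv2.morphologyEx(tm.astype(np.uint8),cv2.MORPH_OPEN,np.ones((5,5)))
c=max(cv2.findContours(tm,0,2)[0],key=cv2.contourArea)
pts=np.array([W[y,x,:2] for x,y in c[:,0]],np.float32);print('tray',cv2.minAreaRect(pts),cv2.minAreaRect(c))
E
```

```text
t 9.97 tcp [ 0.5444 -0.3847  0.2457] F [ 0.5  0.5 -0.4] op 0.0602 g 0.0
[[-0.995, 0.102, 0.008], [0.102, 0.995, -0.007], [-0.008, -0.006, -1.0]]
[-0.727  0.135  1.501 -0.     1.495 -2.195]
[[ 0.529 -0.402  0.031]
 [ 0.543 -0.386  0.113]
 [ 0.583 -0.369  0.116]]
bottle [[0.684, 0.226, 0.024], [0.705, 0.245, 0.114], [0.737, 0.278, 0.172]]
bowl [[0.742, 0.011, 0.02], [0.802, 0.062, 0.038], [0.834, 0.104, 0.055]]
jar [[0.697, -0.276, 0.028], [0.723, -0.245, 0.098], [0.758, -0.216, 0.106]]
tray ((0.5072528719902039, 0.32876765727996826), (0.20080740749835968, 0.2594054937362671), 83.40918731689453) ((196.8958740234375, 216.40927124023438), (64.5372085571289, 83.03145599365234), 5.5275397300720215)
```

{"api": "send_rows", "payload": {
  "rows": [
    [3.5,[1,3,0],0],
    [3.5,[1.9,5.5,0],0],
    [3.5,[1.9,5.5,0],0],
    [3.5,[1.9,5.5,0],0],
    [3.5,[1.9,5.5,0],0],
    [3.5,[1.9,5.5,0],0],
    [3.5,[1.9,5.5,0],0],
    [3.5,[1.9,5.5,0],0],
    [3.5,[1,3.25,0],0],
    [3.5,[0,0,0],0]
  ]
}}

```text
t: 11.32
tool_pos: [0.4348, 0.0794, 0.2375]
tool_rot: [-0.155, -3.135, 0.0]
contact_force: [0.9, 0.2, 0.1]
opening: 0.0349
grip_force: 0.0
```

{"api": "send_rows", "payload": {
  "rows": [
    [3.5,[0,0,0],10],
    [3.5,[0,0,0],10],
    [3.5,[0,0,0],10],
    [3.5,[0,0,0],10],
    [3.5,[0,0,0],10],
    [3.5,[0,0,0],10],
    [3.5,[0,0,0],10],
    [3.5,[0,0,0],10],
    [3.5,[0,0,0],10],
    [3.5,[0,0,0],0]
  ]
}}

```text
t: 12.58
tool_pos: [0.4359, 0.0768, 0.2381]
tool_rot: [-2.331, -2.105, 0.003]
contact_force: [0.5, 0.4, -0.6]
opening: 0.035
grip_force: 0.0
```

```bash
python3 - <<'E'
from h import *
p,r=st();print(np.round(ctrl.get_obs()['q'],3))
a=shot('wrist');W=cloud(a);z=W[...,2];f=a['frame'].astype(int)
m=(z>.06)&(z<.08)&(f[...,0]>f[...,2]+12)&(abs(W[...,0]-.438)<.06)&(abs(W[...,1]-.076)<.09)
print(cv2.minAreaRect(W[m][:,:2].astype(np.float32)),m.sum(),np.percentile(z[m],[5,50,95]))
E
```

```text
t 12.57 tcp [0.4359 0.0768 0.2381] F [ 0.5  0.4 -0.6] op 0.035 g 0.0
[[0.102, 0.995, -0.002], [0.995, -0.102, -0.0], [-0.001, -0.002, -1.0]]
[ 0.006 -0.411  2.007 -0.     1.547  0.108]
((0.4478960633277893, 0.09782060980796814), (0.14533409476280212, 0.03390476480126381), 69.4618911743164) 916 [0.07122359 0.07462092 0.0764566 ]
```

```bash
python3 - <<'E'
from h import *
a=shot('wrist','w3.png');W=cloud(a);z=W[...,2];f=a['frame'].astype(int)
m=(z>.06)&(z<.08)&(f[...,0]>f[...,2]+25)&(abs(W[...,0]-.438)<.06)&(abs(W[...,1]-.076)<.09)
n,l,s,_=cv2.connectedComponentsWithStats(m.astype(np.uint8))
for i in range(1,n):
    if s[i,4]>50:
        k=l==i;print(cv2.minAreaRect(W[k][:,:2].astype(np.float32)),s[i])
E
```

```text
((0.44131705164909363, 0.09055910259485245), (0.06586068123579025, 0.008731726557016373), 84.21591186523438) [313 141   9  62 468]
```

View pics/w3.png

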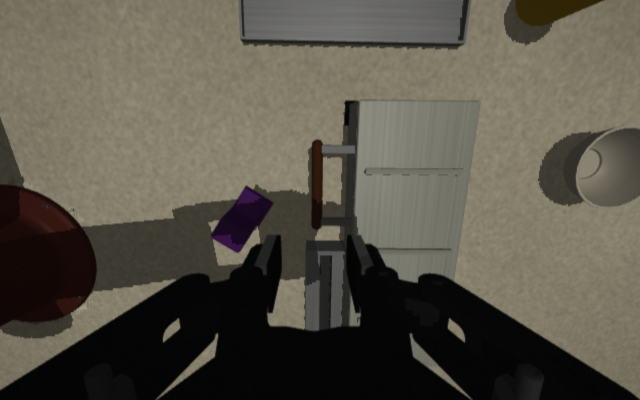

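Wrist view: the bar runs from (317,143) to (317,228), nearly on the finger centre line. Shifting 3 mm and descending.

{"api": "send_rows", "payload": {
  "rows": [
    [3.5,[0,0.3,2.5],0],
    [3.5,[0,0,4],0],
    [3.5,[0,0,4],0],
    [3.5,[0,0,3],0],
    [3.5,[0,0,2.5],0],
    [3.5,[0,0,1.5],0],
    [3.5,[0,0,1],0],
    [3.5,[0,0,0],0],
    [1,[0,0,0],0],
    [0.5,[0,0,0],0]
  ],
  "newtons": 40
}}

```text
t: 13.92
tool_pos: [0.4393, 0.0775, 0.0554]
tool_rot: [-2.332, -2.105, 0.0]
contact_force: [-4.0, 0.2, 5.4]
opening: 0.0107
grip_force: 39.1
```

{"api": "send_rows", "payload": {
  "rows": [
    [0.5,[0,0,0],0],
    [0.5,[0,0,0],0],
    [0.5,[0,0,0],0]
  ]
}}

```text
t: 14.3
tool_pos: [0.4393, 0.0775, 0.0554]
tool_rot: [-2.332, -2.105, 0.0]
contact_force: [-4.8, -0.6, 5.9]
opening: 0.0108
grip_force: 39.3
```

```bash
python3 -c "
import numpy as np
th=np.arange(0,1.91,.1);p=np.arctan2(18,-164)-th
P=16.5*np.c_[np.cos(p),-np.sin(p)]
print(np.round(np.diff(P,axis=0),2).tolist())"
```

```text
[[0.26, -1.63], [0.42, -1.59], [0.58, -1.54], [0.73, -1.48], [0.88, -1.4], [1.01, -1.3], [1.14, -1.2], [1.25, -1.08], [1.35, -0.95], [1.44, -0.81], [1.51, -0.66], [1.57, -0.51], [1.61, -0.35], [1.64, -0.18], [1.65, -0.02], [1.64, 0.15], [1.62, 0.31], [1.58, 0.47], [1.53, 0.62]]
```

{"api": "send_rows", "payload": {
  "rows": [
    [0.5,[0,0.26,-1.63],0],
    [0.5,[0,0.42,-1.59],0],
    [0.5,[0,0.58,-1.54],0],
    [0.5,[0,0.73,-1.48],0],
    [0.5,[0,0,0],0]
  ]
}}

```text
t: 14.92
tool_pos: [0.4584, 0.0755, 0.1188]
tool_rot: [-2.33, -2.103, 0.004]
contact_force: [-9.6, 0.9, 2.1]
opening: 0.0106
grip_force: 39.3
```

```bash
python3 - <<'E'
from h import *
st();shot('scene','s3.png')
E
cd pics; python3 -c "
import cv2;b=cv2.imread('s3.png')[60:260,180:480];cv2.imwrite('s3c.png',cv2.resize(b,(600,400)))"
```

```text
t 14.93 tcp [0.4584 0.0755 0.1188] F [-9.6  0.9  2.1] op 0.0106 g 39.295422434806824
[[0.102, 0.995, -0.004], [0.995, -0.102, 0.0], [-0.0, -0.004, -1.0]]
```

View pics/s3c.png

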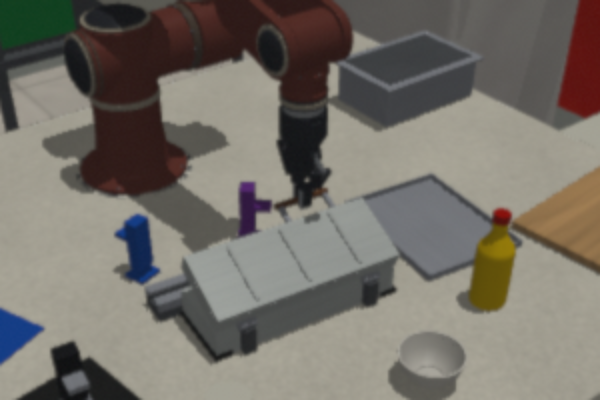

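The lid is rising with the bar in the grip at (305,195).

{"api": "send_rows", "payload": {
  "rows": [
    [0.5,[0,0.7,-1.4],0],
    [0.5,[0,1.01,-1.3],0],
    [0.5,[0,1.14,-1.2],0],
    [0.5,[0,1.25,-1.08],0],
    [0.5,[0,0,0],0]
  ]
}}

```text
t: 15.6
tool_pos: [0.5014, 0.0708, 0.1718]
tool_rot: [2.331, 2.104, 0.001]
contact_force: [-11.2, -0.5, 12.0]
opening: 0.0106
grip_force: 40.1
```

{"api": "send_rows", "payload": {
  "rows": [
    [0.5,[0,1.35,-0.95],0],
    [0.5,[0,1.44,-0.81],0],
    [0.5,[0,1.51,-0.66],0],
    [0.5,[0,1.57,-0.51],0],
    [0.5,[0,0,0],0]
  ]
}}

```text
t: 16.23
tool_pos: [0.5617, 0.0645, 0.2012]
tool_rot: [2.329, 2.1, 0.007]
contact_force: [-2.8, -0.8, 8.8]
opening: 0.0103
grip_force: 41.4
```

{"api": "send_rows", "payload": {
  "rows": [
    [0.5,[0,1.61,-0.5],0],
    [0.5,[0,1.64,-0.25],0],
    [0.5,[0,1.65,-0.05],0],
    [0.5,[0,1.64,0.15],0],
    [0.5,[0,0,0],0]
  ]
}}

```text
t: 16.85
tool_pos: [0.626, 0.0577, 0.2057]
tool_rot: [2.329, 2.101, 0.006]
contact_force: [-0.2, -1.1, 6.3]
opening: 0.0103
grip_force: 41.3
```

{"api": "send_rows", "payload": {
  "rows": [
    [0.5,[0,1.62,0.31],0],
    [0.5,[0,1.2,0.35],0],
    [0.5,[0,0,0],0],
    [0.5,[0,0.6,0.2],0],
    [0.5,[0,0,0],0]
  ]
}}

```text
t: 17.48
tool_pos: [0.659, 0.0542, 0.196]
tool_rot: [2.33, 2.101, 0.004]
contact_force: [1.6, -2.9, 5.1]
opening: 0.0097
grip_force: 42.4
```

{"api": "send_rows", "payload": {
  "rows": [
    [0.5,[0,0.5,0.2],0],
    [0.5,[0,0.5,0.2],0],
    [0.5,[0,0,0],0]
  ]
}}

```text
t: 17.85
tool_pos: [0.6688, 0.0532, 0.1917]
tool_rot: [2.33, 2.101, 0.004]
contact_force: [2.0, -3.7, 5.9]
opening: 0.0102
grip_force: 42.7
```

{"api": "send_rows", "payload": {
  "rows": [
    [2,[0,0,0],0],
    [3.5,[0,0,0],0],
    [3.5,[0,0,0],0],
    [3.5,[0,0,-2],0],
    [3.5,[0,0,-4],0],
    [3.5,[0,0,-4],0],
    [3.5,[0,-4,0],0],
    [3.5,[0,-5,0],0],
    [8.5,[0,-5,0],0],
    [8.5,[0,0,0],0]
  ]
}}

```text
t: 19.1
tool_pos: [0.5256, 0.0689, 0.2908]
tool_rot: [2.331, 2.105, 0.002]
contact_force: [0.2, 0.6, 0.7]
opening: 0.0705
grip_force: 0.0
```

```bash
python3 - <<'E'
from h import *
st();print(np.round(ctrl.get_obs()['q'],3));shot('top','t4.png');shot('wrist','w4.png')
E
cd pics; python3 -c "
import cv2;b=cv2.imread('t4.png')[100:300,150:470];cv2.imwrite('m4.png',cv2.vconcat([cv2.resize(b,(480,300)),cv2.resize(cv2.imread('w4.png'),(480,300))]))"
```

```text
t 19.1 tcp [0.5256 0.0689 0.2908] F [0.2 0.6 0.7] op 0.0705 g 0.0
[[0.101, 0.995, 0.001], [0.995, -0.101, 0.0], [0.0, 0.001, -1.0]]
[-0.01  -0.205  1.759  0.     1.587  0.091]
```

View pics/m4.png

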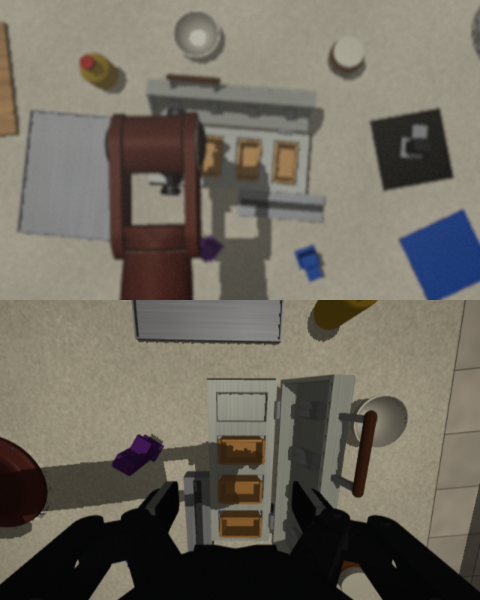

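Top view: the lid lies back, the clamp stands on the mat, and the cavity at y=+114 is empty. Three boats are in place at about (212,155), (248,155) and (286,160) of the crop. Turning to grip across y above boat3.

{"api": "send_rows", "payload": {
  "rows": [
    [6,[0,0,0],-10],
    [6,[0,0,0],-10],
    [6,[0,0,0],-10],
    [6,[0,0,0],-10],
    [6,[0,0,0],-10],
    [6,[0,0,0],-10],
    [6,[0,0,0],-10],
    [6,[0,0,0],-10],
    [6,[0,0,0],-10],
    [6,[-0.5,-3.2,3],0]
  ]
}}

```text
t: 20.45
tool_pos: [0.5329, 0.0363, 0.2634]
tool_rot: [0.155, 3.13, 0.0]
contact_force: [1.2, -0.0, -1.0]
opening: 0.0599
grip_force: 0.0
```

{"api": "send_rows", "payload": {
  "rows": [
    [6,[0,0,3],0],
    [6,[0,0,0],0]
  ]
}}

```text
t: 20.7
tool_pos: [0.5293, 0.0355, 0.2273]
tool_rot: [-0.162, -3.132, -0.0]
contact_force: [-0.3, 0.4, 0.5]
opening: 0.0597
grip_force: 0.0
```

```bash
cat >> h.py <<'E'
def boats(cam='wrist',lim=(.42,.62,-.2,.2),zr=(.066,.08)):
    a=shot(cam);W=cloud(a);f=a['frame'].astype(int);z=W[...,2]
    m=(f[...,0]>f[...,2]*1.45)&(f[...,0]>50)&(z>zr[0])&(z<zr[1])&(W[...,0]>lim[0])&(W[...,0]<lim[1])&(W[...,1]>lim[2])&(W[...,1]<lim[3])
    m=cv2.morphologyEx(m.astype(np.uint8),cv2.MORPH_CLOSE,np.ones((3,3)))
    n,l,s,_=cv2.connectedComponentsWithStats(m)
    for i in range(1,n):
        if s[i,4]>40:
            k=(l==i)&~np.isnan(z);c,sz,an=cv2.minAreaRect(W[k][:,:2].astype(np.float32));print('boat',np.round(c,4),np.round(sz,3),round(an,1),s[i,4],np.median(z[k]).round(3))
E
python3 - <<'E'
from h import *
st();print(np.round(ctrl.get_obs()['q'],3));boats();boats('top')
E
```

```text
t 20.7 tcp [0.5293 0.0355 0.2273] F [-0.3  0.4  0.5] op 0.0597 g 0.0
[[-0.995, 0.103, -0.005], [0.103, 0.995, 0.0], [0.005, -0.0, -1.0]]
[-0.073 -0.169  1.832  0.     1.484 -1.541]
boat [ 0.5248 -0.0483] [0.053 0.082] 84.1 1198 0.071
boat [ 0.5181 -0.1238] [0.057 0.082] 84.1 1369 0.071
boat [0.5364 0.0312] [0.047 0.085] 84.5 1074 0.071
boat [ 0.5243 -0.0436] [0.046 0.079] 83.6 116 0.071
boat [ 0.5178 -0.1177] [0.045 0.081] 84.1 121 0.071
```

{"api": "send_rows", "payload": {
  "rows": [
    [6,[-0.5,-0.3,2.5],0],
    [6,[0,0,4],0],
    [6,[0,0,4],0],
    [6,[0,0,3],0],
    [6,[0,0,2],0],
    [6,[0,0,1],0],
    [6,[0,0,1],0],
    [6,[0,0,0],0],
    [4,[0,0,0],0],
    [4,[0,0,0],0]
  ],
  "newtons": 40
}}

```text
t: 22.05
tool_pos: [0.5352, 0.0324, 0.0559]
tool_rot: [0.161, 3.135, -0.0]
contact_force: [0.7, -0.9, 3.4]
opening: 0.0449
grip_force: 43.4
```

{"api": "send_rows", "payload": {
  "rows": [
    [4,[0,0,0],0],
    [4,[0,0,0],0]
  ]
}}

```text
t: 22.3
tool_pos: [0.5352, 0.0324, 0.0559]
tool_rot: [0.161, 3.135, -0.0]
contact_force: [-0.4, 0.6, 5.5]
opening: 0.0449
grip_force: 43.5
```

{"api": "send_rows", "payload": {
  "rows": [
    [4,[0,0,-1],0],
    [4,[0,0,-4],0],
    [4,[0,0,-4],0],
    [4,[0,0,-1],0],
    [4,[0,0,0],0]
  ]
}}

```text
t: 22.92
tool_pos: [0.5342, 0.0325, 0.1547]
tool_rot: [0.161, 3.137, -0.0]
contact_force: [-0.2, -0.5, -0.4]
opening: 0.0449
grip_force: 42.9
```

{"api": "send_rows", "payload": {
  "rows": [
    [4,[0,2,0],0],
    [4,[0,4,0],0],
    [4,[0,4.5,0],0],
    [4,[-0.1,5,0],0],
    [4,[-0.1,5,0],0],
    [4,[0,5,0],0],
    [4,[0,4,0],0],
    [4,[0,3,0],0],
    [4,[0,1.5,0],0],
    [4,[0,0,0],0]
  ]
}}

```text
t: 24.18
tool_pos: [0.5703, 0.3704, 0.1528]
tool_rot: [-0.159, -3.135, 0.003]
contact_force: [-0.1, -0.0, 0.0]
opening: 0.0451
grip_force: 42.9
```

{"api": "send_rows", "payload": {
  "rows": [
    [4,[0,0,2],0],
    [4,[0,0,3.5],0],
    [4,[0,0,3],0],
    [4,[0,0,2],0],
    [4,[0,0,1],0],
    [4,[0,0,0.6],0],
    [4,[0,0,0.2],0],
    [4,[0,0,0.2],0],
    [4,[0,0,0],0]
  ]
}}

```text
t: 25.3
tool_pos: [0.5714, 0.3707, 0.0303]
tool_rot: [0.161, 3.137, 0.001]
contact_force: [-1.0, 0.4, 0.4]
opening: 0.045
grip_force: 42.9
```

{"api": "send_rows", "payload": {
  "rows": [
    [4,[0,0,0.2],0],
    [4,[0,0,0.2],0],
    [4,[0,0,0.1],0],
    [4,[0,0,0],0]
  ]
}}

```text
t: 25.8
tool_pos: [0.5711, 0.3705, 0.0249]
tool_rot: [-0.161, -3.137, 0.0]
contact_force: [-0.3, -0.0, 1.5]
opening: 0.0447
grip_force: 43.1
```

{"api": "send_rows", "payload": {
  "rows": [
    [5,[0,0,0],0],
    [6,[0,0,0],0],
    [6,[0,0,0],0],
    [6,[0,0,-2],0],
    [6,[0,0,-5],0],
    [6,[0,0,-6],0],
    [6,[0,-2,-5],0],
    [6,[0,-3.5,-2],0],
    [6,[0,-5,0],0],
    [6,[0,-5,0],0]
  ]
}}

```text
t: 27.05
tool_pos: [0.5554, 0.2152, 0.2273]
tool_rot: [0.16, 3.134, 0.001]
contact_force: [0.3, -0.3, 0.4]
opening: 0.0597
grip_force: 0.0
```

{"api": "send_rows", "payload": {
  "rows": [
    [6,[0.1,-5,0],0],
    [6,[0.1,-5,0],0],
    [6,[0.1,-5,0],0],
    [6,[0,-5,0],0],
    [6,[0,-4,0],0],
    [6,[0,-2.2,0],0],
    [6,[0,0,0],0]
  ]
}}

```text
t: 27.92
tool_pos: [0.5255, -0.0453, 0.2263]
tool_rot: [0.165, 3.135, -0.001]
contact_force: [-0.8, 0.8, 0.3]
opening: 0.0603
grip_force: 0.0
```

```bash
python3 - <<'E'
from h import *
st();boats();boats('top');boats('top',(.36,.66,.2,.45),(.03,.06))
E
```

```text
t 27.93 tcp [ 0.5255 -0.0453  0.2263] F [-0.8  0.8  0.3] op 0.0603 g 0.0
[[-0.994, 0.105, 0.002], [0.105, 0.994, -0.0], [-0.002, -0.0, -1.0]]
boat [ 0.5247 -0.0452] [0.046 0.082] 83.9 1127 0.071
boat [ 0.5181 -0.1215] [0.051 0.081] 84.1 1203 0.071
boat [ 0.5144 -0.13  ] [0.034 0.083] 68.5 63 0.072
boat [0.5698 0.3696] [0.047 0.08 ] 84.6 170 0.038
```

{"api": "send_rows", "payload": {
  "rows": [
    [6,[0,0.1,2.5],0],
    [6,[0,0,4],0],
    [6,[0,0,4],0],
    [6,[0,0,3],0],
    [6,[0,0,2],0],
    [6,[0,0,1],0],
    [6,[0,0,0.8],0],
    [6,[0,0,0],0],
    [4,[0,0,0],0],
    [4,[0,0,0],0]
  ],
  "newtons": 40
}}

```text
t: 29.32
tool_pos: [0.5264, -0.0433, 0.0528]
tool_rot: [0.161, 3.135, -0.001]
contact_force: [0.7, -0.4, 3.8]
opening: 0.045
grip_force: 43.6
```

{"api": "send_rows", "payload": {
  "rows": [
    [4,[0,0,0],0],
    [4,[0,0,0],0],
    [4,[0,0,-1],0],
    [4,[0,0,-4],0],
    [4,[0,0,-4],0],
    [4,[0,0,-1],0],
    [4,[0,0,0],0]
  ]
}}

```text
t: 30.2
tool_pos: [0.5254, -0.043, 0.1517]
tool_rot: [0.161, 3.137, -0.0]
contact_force: [0.3, 0.0, -0.7]
opening: 0.045
grip_force: 43.1
```

{"api": "send_rows", "payload": {
  "rows": [
    [4,[0.6,2,0],0],
    [4,[1.1,4,0],0],
    [4,[1.4,5,0],0],
    [4,[1.4,5,0],0],
    [4,[1.4,5,0],0],
    [4,[1.4,5,0],0],
    [4,[1.4,5,0],0],
    [4,[1.4,5,0],0],
    [4,[1.1,4,0],0],
    [4,[0.4,1.7,0],0]
  ]
}}

```text
t: 31.45
tool_pos: [0.4503, 0.3854, 0.1494]
tool_rot: [-0.156, -3.134, 0.003]
contact_force: [-0.2, 0.1, 0.2]
opening: 0.0451
grip_force: 43.1
```

{"api": "send_rows", "payload": {
  "rows": [
    [4,[0,0,0],0],
    [4,[0,0,2],0],
    [4,[0,0,3.5],0],
    [4,[0,0,3],0],
    [4,[0,0,2],0],
    [4,[0,0,1],0],
    [4,[0,0,0.4],0],
    [4,[0,0,0],0]
  ]
}}

```text
t: 32.45
tool_pos: [0.4534, 0.3839, 0.0334]
tool_rot: [0.161, 3.136, 0.001]
contact_force: [0.1, -0.2, -0.4]
opening: 0.0448
grip_force: 43.1
```

{"api": "send_rows", "payload": {
  "rows": [
    [4,[0,0,0.4],0],
    [4,[0,0,0.3],0],
    [4,[0,0,0.2],0],
    [4,[0,0,0.1],0],
    [4,[0,0,0.1],0],
    [4,[0,0,0],0]
  ]
}}

```text
t: 33.2
tool_pos: [0.4529, 0.3837, 0.0219]
tool_rot: [0.161, 3.137, 0.0]
contact_force: [-0.8, -0.5, 1.1]
opening: 0.0447
grip_force: 43.3
```

{"api": "send_rows", "payload": {
  "rows": [
    [5,[0,0,0],0],
    [6,[0,0,0],0],
    [6,[0,0,0],0],
    [6,[0,0,-2],0],
    [6,[0,0,-5],0],
    [6,[0,0,-6],0],
    [6,[0,-2,-5],0],
    [6,[-0.8,-3.3,-2.4],0],
    [6,[-1.2,-5,0],0],
    [6,[-1.2,-5,0],0]
  ]
}}

```text
t: 34.45
tool_pos: [0.4694, 0.2271, 0.2283]
tool_rot: [0.159, 3.134, 0.002]
contact_force: [-0.0, 0.3, 0.3]
opening: 0.0599
grip_force: 0.0
```

{"api": "send_rows", "payload": {
  "rows": [
    [6,[-1.2,-5,0],0],
    [6,[-1.2,-5,0],0],
    [6,[-1.2,-5,0],0],
    [6,[-1.2,-5,0],0],
    [6,[-1.2,-5,0],0],
    [6,[-1.2,-5,0],0],
    [6,[-0.9,-3,0],0],
    [6,[-0.3,-1,0],0],
    [6,[0,0,0],0]
  ]
}}

```text
t: 35.58
tool_pos: [0.5178, -0.1186, 0.2265]
tool_rot: [0.162, 3.137, 0.0]
contact_force: [-0.5, 0.4, 0.1]
opening: 0.0602
grip_force: 0.0
```

```bash
python3 - <<'E'
from h import *
st();boats();boats('top',(.36,.66,.2,.45),(.03,.06))
E
```

```text
t 35.58 tcp [ 0.5178 -0.1186  0.2265] F [-0.5  0.4  0.1] op 0.0602 g 0.0
[[-0.995, 0.103, 0.001], [0.103, 0.995, 0.0], [-0.001, 0.0, -1.0]]
boat [ 0.5189 -0.1199] [0.048 0.083] 84.1 1119 0.071
boat [0.5696 0.3695] [0.046 0.08 ] 84.4 170 0.038
boat [0.4506 0.3827] [0.047 0.079] 83.0 173 0.038
```

{"api": "send_rows", "payload": {
  "rows": [
    [6,[0,0,2.5],0],
    [6,[0,0,4],0],
    [6,[0,0,4],0],
    [6,[0,0,3],0],
    [6,[0,0,2],0],
    [6,[0,0,1],0],
    [6,[0,0,0.8],0],
    [6,[0,0,0],0],
    [4,[0,0,0],0],
    [4,[0,0,0],0]
  ],
  "newtons": 40
}}

```text
t: 36.92
tool_pos: [0.5186, -0.119, 0.0538]
tool_rot: [0.161, 3.135, -0.001]
contact_force: [-0.4, -0.1, 2.7]
opening: 0.045
grip_force: 43.5
```

{"api": "send_rows", "payload": {
  "rows": [
    [4,[0,0,0],0],
    [4,[0,0,0],0],
    [4,[0,0,-1],0],
    [4,[0,0,-4],0],
    [4,[0,0,-4],0],
    [4,[0,0,-1],0],
    [4,[0,0,0],0]
  ]
}}

```text
t: 37.8
tool_pos: [0.5176, -0.1186, 0.1527]
tool_rot: [0.161, 3.137, -0.0]
contact_force: [-0.6, -0.3, -0.4]
opening: 0.0452
grip_force: 43.0
```

{"api": "send_rows", "payload": {
  "rows": [
    [4,[0,2,0],0],
    [4,[0,4,0],0],
    [4,[0,5,0],0],
    [4,[0,5,0],0],
    [4,[0,5,0],0],
    [4,[0,5,0],0],
    [4,[0,5,0],0],
    [4,[0,5,0],0],
    [4,[0,2.5,0],0],
    [4,[0,1,0],0]
  ]
}}

```text
t: 39.05
tool_pos: [0.5563, 0.2761, 0.1504]
tool_rot: [-0.157, -3.134, 0.002]
contact_force: [-0.7, -0.5, -0.5]
opening: 0.045
grip_force: 43.0
```

{"api": "send_rows", "payload": {
  "rows": [
    [4,[0,0,0],0],
    [4,[0,0,2],0],
    [4,[0,0,3.5],0],
    [4,[0,0,3],0],
    [4,[0,0,2],0],
    [4,[0,0,1],0],
    [4,[0,0,0.4],0],
    [4,[0,0,0],0]
  ]
}}

```text
t: 40.05
tool_pos: [0.5588, 0.2744, 0.0345]
tool_rot: [0.161, 3.136, 0.001]
contact_force: [-0.0, 0.4, -0.6]
opening: 0.0452
grip_force: 43.0
```

{"api": "send_rows", "payload": {
  "rows": [
    [4,[0,0,0.4],0],
    [4,[0,0,0.3],0],
    [4,[0,0,0.2],0],
    [4,[0,0,0.1],0],
    [4,[0,0,0.1],0],
    [4,[0,0,0],0]
  ]
}}

```text
t: 40.8
tool_pos: [0.5583, 0.2743, 0.0229]
tool_rot: [0.161, 3.137, 0.0]
contact_force: [-0.6, 0.7, -0.0]
opening: 0.0451
grip_force: 43.1
```

{"api": "send_rows", "payload": {
  "rows": [
    [4,[0,0,0.1],0],
    [5,[0,0,0],0],
    [6,[0,0,0],0],
    [6,[0,0,0],0],
    [6,[0,0,-2],0],
    [6,[0,0,-5],0],
    [6,[0,0,-6],0],
    [5,[0,0,-6],0],
    [3.5,[0,0,-5.5],0],
    [3.5,[0,0,-2],0]
  ]
}}

```text
t: 42.05
tool_pos: [0.5597, 0.2749, 0.2938]
tool_rot: [0.16, 3.128, 0.006]
contact_force: [1.0, -0.6, 0.2]
opening: 0.0351
grip_force: 0.0
```

{"api": "send_rows", "payload": {
  "rows": [
    [3.5,[-1.5,-2.5,0],0],
    [3.5,[-2.5,-4,0],0],
    [3.5,[-2.5,-4,0],0],
    [3.5,[-2.5,-4,0],0],
    [3.5,[-2.5,-4,0],0],
    [3.5,[-1.7,-2.3,0],0],
    [3.5,[0,0,0],0]
  ]
}}

```text
t: 42.92
tool_pos: [0.6685, 0.0525, 0.2859]
tool_rot: [-0.165, -3.136, -0.0]
contact_force: [0.2, -0.2, -1.0]
opening: 0.0349
grip_force: 0.0
```

{"api": "send_rows", "payload": {
  "rows": [
    [3.5,[0,0,0],10],
    [3.5,[0,0,0],10],
    [3.5,[0,0,0],10],
    [3.5,[0,0,0],10],
    [3.5,[0,0,0],10],
    [3.5,[0,0,0],10],
    [3.5,[0,0,0],10],
    [3.5,[0,0,0],10],
    [3.5,[0,0,0],10],
    [3.5,[0,0,0],0]
  ]
}}

```text
t: 44.18
tool_pos: [0.6677, 0.0554, 0.2867]
tool_rot: [-2.328, -2.109, -0.0]
contact_force: [-0.2, -0.4, -0.6]
opening: 0.0347
grip_force: 0.0
```

```bash
python3 - <<'E'
from h import *
st();print(np.round(ctrl.get_obs()['q'],3))
for cam in ('wrist','top'):
    a=shot(cam,cam+'5.png');W=cloud(a);z=W[...,2];f=a['frame'].astype(int)
    m=(z>.17)&(z<.24)&(f[...,0]>f[...,2]*1.3)&(abs(W[...,0]-.67)<.05)&(abs(W[...,1]-.05)<.07)
    n,l,s,_=cv2.connectedComponentsWithStats(m.astype(np.uint8))
    for i in range(1,n):
        if s[i,4]>25: k=l==i;print(cam,cv2.minAreaRect(W[k][:,:2].astype(np.float32)),s[i],np.percentile(z[k],[5,50,95]))
boats('top',(.36,.66,.2,.45),(.03,.06))
E
cd pics; python3 -c "
import cv2;b=cv2.imread('top5.png')[100:300,150:470];cv2.imwrite('m5.png',cv2.vconcat([cv2.resize(b,(480,300)),cv2.resize(cv2.imread('wrist5.png'),(480,300))]))"
```

```text
t 44.17 tcp [0.6677 0.0554 0.2867] F [-0.2 -0.4 -0.6] op 0.0347 g 0.0
[[0.099, 0.995, -0.0], [0.995, -0.099, 0.001], [0.001, -0.001, -1.0]]
[-2.800e-02  1.310e-01  1.437e+00  1.000e-03  1.573e+00  7.000e-02]
wrist ((0.672236979007721, 0.05070125311613083), (0.100187748670578, 0.012012307532131672), 83.90324401855469) [ 312  149   16  118 1660] [0.20275569 0.20613285 0.207701  ]
boat [0.57   0.3692] [0.048 0.081] 85.8 172 0.039
boat [0.5575 0.2738] [0.047 0.08 ] 84.7 150 0.039
boat [0.4503 0.3836] [0.047 0.08 ] 83.7 171 0.039
```

View pics/m5.png

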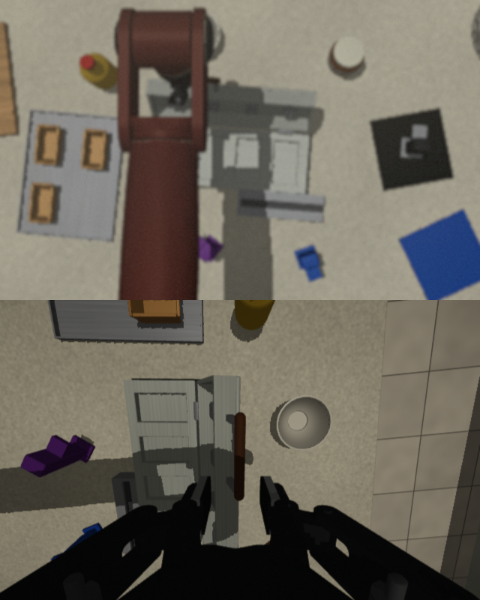

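All three boats stand in the tray, at (49,145), (96,150) and (43,203) of the crop, and the cavities are empty. In the wrist view the bar is at (240,455). Gripping it to close.

{"api": "send_rows", "payload": {
  "rows": [
    [3.5,[0,0.4,2.5],0],
    [3.5,[0,0,3],0],
    [3.5,[0,0,2.5],0],
    [3.5,[0,0,1.5],0],
    [3.5,[0,0,0.8],0],
    [3.5,[0,0,0],0],
    [1,[0,0,0],0],
    [0.5,[0,0,0],0],
    [0.5,[0,0,0],0],
    [0.5,[0,0,0],0]
  ],
  "newtons": 40
}}

```text
t: 45.58
tool_pos: [0.6721, 0.0535, 0.1853]
tool_rot: [2.332, 2.105, 0.0]
contact_force: [-5.4, 0.6, 5.6]
opening: 0.0103
grip_force: 39.3
```

{"api": "send_rows", "payload": {
  "rows": [
    [0.5,[0,-0.8,-0.33],0],
    [0.5,[0,-0.8,-0.3],0],
    [0.5,[0,-1.58,-0.47],0],
    [0.5,[0,-1.62,-0.31],0],
    [0.5,[0,0,0],0]
  ]
}}

```text
t: 46.2
tool_pos: [0.6251, 0.0585, 0.2007]
tool_rot: [2.329, 2.102, 0.007]
contact_force: [3.2, 0.2, 6.0]
opening: 0.0104
grip_force: 39.6
```

{"api": "send_rows", "payload": {
  "rows": [
    [0.5,[0,-1.64,-0.2],0],
    [0.5,[0,-1.65,0.02],0],
    [0.5,[0,-1.64,0.18],0],
    [0.5,[0,-1.61,0.35],0],
    [0.5,[0,0,0],0]
  ]
}}

```text
t: 46.82
tool_pos: [0.5581, 0.0657, 0.1951]
tool_rot: [-2.331, -2.104, -0.0]
contact_force: [-1.9, 1.5, 5.8]
opening: 0.0102
grip_force: 42.4
```

{"api": "send_rows", "payload": {
  "rows": [
    [0.5,[0,-1.57,0.51],0],
    [0.5,[0,-1.51,0.66],0],
    [0.5,[0,-1.44,0.81],0],
    [0.5,[0,-1.35,0.95],0],
    [0.5,[0,0,0],0]
  ]
}}

```text
t: 47.45
tool_pos: [0.4991, 0.0718, 0.164]
tool_rot: [-2.329, -2.103, 0.003]
contact_force: [-3.2, 4.1, 2.8]
opening: 0.0104
grip_force: 42.6
```

{"api": "send_rows", "payload": {
  "rows": [
    [0.5,[0,-1.25,1.08],0],
    [0.5,[0,-1.14,1.2],0],
    [0.5,[0,-1.01,1.3],0],
    [0.5,[0,-0.88,1.4],0],
    [0.5,[0,0,0],0]
  ]
}}

```text
t: 48.08
tool_pos: [0.4571, 0.0761, 0.1125]
tool_rot: [-2.331, -2.103, -0.0]
contact_force: [4.4, 5.0, -4.1]
opening: 0.0102
grip_force: 42.0
```

{"api": "send_rows", "payload": {
  "rows": [
    [0.5,[0,-0.73,1.48],0],
    [0.5,[0,-0.58,1.54],0],
    [0.5,[0,-0.42,1.4],0],
    [0.5,[0,0,0],0]
  ]
}}

```text
t: 48.58
tool_pos: [0.4415, 0.0778, 0.0696]
tool_rot: [2.332, 2.104, 0.005]
contact_force: [5.6, 5.2, -2.0]
opening: 0.01
grip_force: 40.8
```

{"api": "send_rows", "payload": {
  "rows": [
    [0.5,[0,-0.1,0.6],0],
    [0.5,[0,-0.1,0.5],0],
    [0.5,[0,0,0.2],0],
    [0.5,[0,0,0.1],0],
    [0.5,[0,0,0],0]
  ]
}}

```text
t: 49.2
tool_pos: [0.4395, 0.078, 0.0565]
tool_rot: [2.332, 2.104, 0.004]
contact_force: [2.9, 6.1, -0.6]
opening: 0.0104
grip_force: 40.7
```

{"api": "send_rows", "payload": {
  "rows": [
    [0.5,[0,0,0.15],0],
    [0.5,[0,0,0.15],0],
    [0.5,[0,0,0.1],0],
    [0.5,[0,0,0],0]
  ]
}}

```text
t: 49.7
tool_pos: [0.4394, 0.078, 0.0556]
tool_rot: [-2.331, -2.104, 0.0]
contact_force: [-10.1, 4.8, 22.1]
opening: 0.0104
grip_force: 42.7
```

Firm contact, so the lid is shut. Releasing, withdrawing and checking.

{"api": "send_rows", "payload": {
  "rows": [
    [2,[0,0,0],0],
    [3.5,[0,0,0],0],
    [3.5,[0,0,0],0],
    [3.5,[0,0,-2],0],
    [3.5,[0,0,-5],0],
    [3.5,[0,0,-6],0],
    [3.5,[0,0,-6],0],
    [3.5,[0,0,-4],0],
    [3.5,[0,0,0],0],
    [3.5,[0,0,0],0]
  ]
}}

```text
t: 50.95
tool_pos: [0.4387, 0.0773, 0.2815]
tool_rot: [-2.332, -2.104, 0.003]
contact_force: [-0.5, -0.2, -0.6]
opening: 0.0351
grip_force: 0.0
```

```bash
python3 - <<'E'
from h import *
st()
a=shot('top','t6.png');shot('scene','s6.png');W=cloud(a);z=W[...,2]
v,u=np.mgrid[:400,:640]
m=(abs(W[...,0]-.52)<.03)&(abs(W[...,1]+.1)<.05);print('lid z',np.nanpercentile(z[m],[5,50,95]))
m=(abs(W[...,0]-.54)<.08)&(abs(W[...,1]+.384)<.08)&(z>.05);print('clamp',np.nanpercentile(W[m],[2,50,98],axis=0).round(3))
boats('top',(.36,.66,.2,.45),(.03,.06))
for n,(u0,u1,v0,v1) in dict(bottle=(195,235,130,165),bowl=(262,302,105,142),jar=(368,396,120,155)).items():
    m=(u>=u0)&(u<=u1)&(v>=v0)&(v<=v1)&(z>.02);print(n,np.nanpercentile(W[m],[2,50,98],axis=0).round(3).tolist())
E
cd pics; python3 -c "
import cv2;b=cv2.imread('t6.png')[100:300,150:470];cv2.imwrite('m6.png',cv2.vconcat([cv2.resize(b,(480,300)),cv2.resize(cv2.imread('s6.png'),(480,300))]))"
```

```text
t 50.95 tcp [0.4387 0.0773 0.2815] F [-0.5 -0.2 -0.6] op 0.0351 g 0.0
[[0.103, 0.995, -0.002], [0.995, -0.103, -0.0], [-0.0, -0.002, -1.0]]
lid z [0.07974467 0.08525422 0.09078273]
clamp [[ 0.528 -0.4    0.059]
 [ 0.549 -0.381  0.093]
 [ 0.581 -0.366  0.119]]
boat [0.57   0.3696] [0.047 0.081] 84.6 177 0.038
boat [0.5574 0.2735] [0.045 0.08 ] 84.2 160 0.039
boat [0.4506 0.3842] [0.05 0.08] 84.3 171 0.038
bottle [[0.684, 0.226, 0.026], [0.705, 0.245, 0.114], [0.737, 0.277, 0.173]]
bowl [[0.742, 0.011, 0.021], [0.804, 0.062, 0.039], [0.835, 0.103, 0.056]]
jar [[0.697, -0.276, 0.026], [0.724, -0.245, 0.098], [0.757, -0.215, 0.106]]
```

View pics/m6.png

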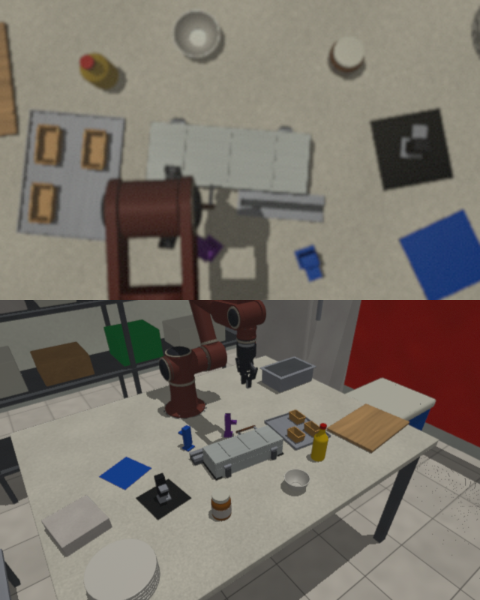

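The lid is shut (top at z = 0.085), the three boats are upright in the tray, and the clamp is on the mat at (413,142). The bottle, bowl and jar have not moved.

```bash
python3 -c "
from station import ctrl
print(ctrl.finish_job())"
```

```text
the job is handed in; nothing more can be done
None
```

The job is done and handed in at about 51 s: clamp standing on the black mat, all three boats present (the y = +114 mm cavity was empty) upright on the tray floor, lid shut, and the bottle, bowl and jar undisturbed.

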